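Fasten the last quarter-turn stud of an air-filter box

ROBOT

A 6-joint arm with a two-finger parallel gripper is mounted at the origin on the work surface. World frame = base frame: x ahead of the robot, y to its left, z up, the work surface at z = 0. Lengths are in m, angles in rad, forces in N, time in s.
With the tool pointing down it reaches from about 0.15 to 0.775 m from the base axis. Payload 6.1 kg.
Tool frame: the origin (TCP) lies midway between the tips of the shut fingers; the grasp point (between the pads) lies 19 mm behind it; z points along the fingers, y is the line along which they close (so a half turn about z gives the same grasp; the last joint's range is limited). The gripper opens to 85 mm and grips with 20 to 120 N. Pads are 22 mm wide; open, the fingers measure 114 mm over their backs; the gripper's body (76 mm by 85 mm) begins 54 mm behind the grasp point. The pads swing forward as they close: fully open they stand 13 mm farther back than shut.
Start: joints at [-1.311, 0.126, -0.04, 1.405, 0, 1.571], TCP at [0.135, -0.507, 0.206] pointing down, gripper open.
Joint ranges: [-2.72, 2.72], [-0.95, 1.95], [-1.27, 1.35], [-1.78, 2.02], [-1.46, 1.47], [-3.14, 3.14]. Speed limits (rad/s): [2.39, 2.39, 3.01, 3.14, 3.14, 3.14].

INTERFACE

Orientations are given as [roll, pitch, yaw] about the fixed x, y, z axes, in that order (R = Rz(yaw) Ry(pitch) Rx(roll)).
In Python, from rig import arm gives the robot as it stands.
- The arm moves only by the tool move_arm, never from a script. Its argument "series" is a list that holds one entry, the list of rows, each a list of 4 numbers: the shift along the tool's x, y, z scaled (see below), then the turn about the tool's z scaled (see below). In form: [[[dx, dy, dz, spin], ...]]. A call has 1 to 12 rows; each row is the pose to reach, as a shift and turn from the pose commanded when the call began, along the tool's axes at that moment; what a row does not reach only later rows make up. The controller multiplies each number of a shift by 0.5 m and each number of a turn by 60 degrees. A row lasts 1/8 s, in which the tool goes at most 62.5 mm and 10.7 degrees, less where a joint would pass 70% of its speed; a pose out of reach is approached as far as the arm can. A call with a number of a shift or a turn outside -1 to 1 is refused whole. A call with a gripper value outside its range is refused whole. "claw" is the closure, from -1 (fully open) to 1 (shut), set as the call begins (left out, the last holds). The fingers move at their own pace and stop on an object; "grip_force" is the grip in N (left out, the last holds). Time passes only in rows, so rows that repeat a pose let the fingers close. It gives the time, the measured TCP pose, the force, the opening and the grip force at its end, in the units of the state.
- arm.state(): the state, without advancing time (a new reading comes with each control period).
- arm.snapshot(name): name is "side" or "top" or "wrist"; returns (picture, depth): 384x512x3 uint8, blue, green, red; 384x512 float32, m along the optical axis (not along the pixel's ray), 0 where there is no reading.
- arm.get_calibration(name): a dict with "camera_matrix" (3x3 intrinsics, pixels), "dist_coeffs" ([k1, k2, p1, p2, k3] as OpenCV has them; the pictures are not rectified), "rvec" (rotation vector, rad) and "tvec" (3), from world to camera coordinates, as OpenCV has them. Camera axes: x right, y down, z forward; pixel columns grow to the right and rows downward; lengths in m; the calibration is good to about 2 mm. A picture is of the moment at which its call begins: read the wrist's pose just before it. get_calibration takes no time and is no camera call; for the wrist camera it gives the pose at the moment of the call.
- arm.job_done(): hands the job in; it is judged then, once.
The state is a dict: "time": time; "joint_pos": joint angles; "joint_vel": joint speeds; "joint_torque": joint torques, N m; "position": TCP position; "tcp_rot": TCP orientation; "contact_force": force on the tool from outside, world axes, zero at the start; "ft_torque": the same for the moment, N m; "width": finger opening in m; "grasp_force": force on a finger pad.
Only numpy, scipy, OpenCV 4.12 (cv2) and the standard library are available. Lean on these libraries where they do the work, as an engineer would, in place of code of your own. Each camera call takes 0.05 s, during which the arm holds its last target. There are 200 camera calls.

TASK

Fasten the one stud on the air-filter box cover that still stands proud: with the red flat-bladed driver from the rack, press the stud in gently, turn it clockwise until it goes in and then on to its stop, and let it come up into its catch, flush with the cover. Stand the driver back upright in its hole in the rack, fully home, and leave the other tools and parts where they are.

Things in the scene. Friction and masses are not known exactly. Their poses are not given: they have to be found in the camera images.
- filter_box: Air-filter box fixed to the bench: black, under a flat aluminium cover 156 (x) x 216 (y) mm whose top is 88 mm above the bench. Origin: centre of underside, z up. A slotted stud in each corner: the open one at x -52, y +80 mm; the other three are fastened: flush, slots along the box's y in line with red dashes on the cover. Snorkel on the -y side, carburettor (96 mm high) on the +x side.
- stud_slot (a point): Centre of the open stud's slot floor, on its axis, z up. Bright round head, 24 mm wide, in a 27 mm hole of the cover. The slot runs right across the head along this point's x: 4 mm wide, 5 mm deep, mouth chamfered to 6 mm. Standing proud, the slot floor is level with the cover's top and the head rises 5 mm above it. Blade forces over 32 N in all (press plus twist) spoil it.
- stud: The open stud itself (head, stem and cross bar), same origin and axes as stud_slot.
- stud_press (a joint): Depth pressed in, m, 0 = proud. Spring: 3.6 N at 0, plus 0.9 N per mm; end of travel 8.5 mm. Its 19 x 3 mm cross bar, along the slot, lands on the catch under the cover at 1 mm unless in line with its entry slot; in line it goes through, and from 7 mm it can turn on beneath the catch. Let up in the catch's notch it rests at 5 mm, head flush. Depths of the catch are good to 0.5 mm.
- stud_turn (a joint): Angle, rad, growing clockwise seen from above; 0 = slot along the box's x. The bar meets the entry slot near 0 (the catch floats: anywhere within 0.22; it goes in within about 0.07 of it); notch and firm stop lie a quarter turn (1.57) clockwise from there. Starts 0.31 to 0.36 short of 0. Turning takes 0.03 to 0.1 N m. Let up before the notch it stays pressed in, unfastened.
- driver: The loose flat-bladed driver, red square handle, 0.14 kg, 130 mm long, standing in the rack. Origin at the middle of the blade's tip edge, z up towards the handle, x along the blade's width. Blade 16 mm wide, 2.5 mm thick, 1.6 mm at the edge. Shank 10 mm, collar 32 mm in diameter from 60 to 66 mm above the tip, handle 26 x 26 mm (faces square to x and y) from 66 to 126 mm.
- driver_grip (a point): Point on the driver's axis in the middle of the handle, 98 mm above the tip, to grip it; axes as driver.
- rack: Blue steel rack fixed to the bench: plate 60 (x) x 240 (y) x 8 mm, its top 78 mm above the bench, with three 24 mm through holes on its y axis at -80, 0 and +80 mm. Origin: centre of the underside. A driver stands in each hole, its collar resting on the plate, its tip 18 mm above the bench; which stands where varies.
- nut_driver: Bystander in the rack: socket driver, round green handle 26 mm, 130 mm long. Origin at the tip.
- cross_driver: Bystander in the rack: cross-head driver, round yellow handle 26 mm, 130 mm long. Origin at the tip.
- bearing: Bystander on the bench: steel ball bearing, 62 mm in diameter, 16 mm high. Origin under its centre.
- oil_can: Bystander on the bench: green oil can, 60 mm in diameter, 150 mm high with its spout. Origin under its centre.

How it is judged:
By the outcome, as a careful person would: the job done as asked, in the order asked, and still so for the second after the job is handed in, with the robot touching nothing.
It also fails if it takes over 72 s, if anything falls off the work surface, if the arm or the gripper's body presses on something with over 40 N, if the wrist force passes 120 N, or if a joint passes its speed limit or range.

## Working session

There is one attempt and no reset: what is moved stays moved. The work goes in short steps, Python scripts to look and compute and a tool call to move; the robot and the scene stay as the last step left them, time stands still between calls to the robot, and variables do not carry over. Pictures are saved under pics/ and viewed, at most 10 in all, crops included, and the job is handed in when it is done.

Besides the shell and the picture viewer there is one more tool, called after "Request:" as name(argument=value, ...), one argument or row to a line, values as JSON. move_arm: Moves the arm, as the interface text tells. Shifts and turns lie within -1 to 1; 1 stands for 0.5 m of shift or 60 degrees of turn. Its arguments: {"type":"object","properties":{"series":{"type":"array"},"claw":{"type":"number"},"grip_force":{"type":"number"}},"required":["series"]}

```bash
ls; mkdir -p pics
python3 - <<'E'
from rig import arm
import cv2,numpy as np
s=arm.state();print({k:np.round(v,3).tolist() for k,v in s.items()})
a=[]
for n in("top","side"):
    p,d=arm.snapshot(n);c=arm.get_calibration(n);a.append(p)
    np.savez(f"{n}.npz",p=p,d=d)
    R=cv2.Rodrigues(c["rvec"])[0];print(n,c["camera_matrix"],c["dist_coeffs"],(-R.T@c["tvec"].reshape(3)),R)
cv2.imwrite("pics/a_top.png",a[0]);cv2.imwrite("pics/a_side.png",a[1])
E
```

```text
pics
{'time': 0.0, 'joint_pos': [-1.311, 0.126, -0.041, 1.405, 0.0, 1.571], 'joint_vel': [-0.001, 0.0, -0.0, -0.002, -0.0, 0.002], 'joint_torque': [0.0, -43.592, 35.292, 0.017, 0.0, 0.0], 'position': [0.135, -0.507, 0.205], 'tcp_rot': [-3.14, -0.0, 0.26], 'contact_force': [-0.843, 0.151, 0.951], 'ft_torque': [-0.021, 0.036, -0.016], 'grasp_force': 0.0, 'width': 0.085}
top [[432.14612575   0.         252.29880813]
 [  0.         432.14612575 196.76337373]
 [  0.           0.           1.        ]] [-0.00627865  0.          0.          0.          0.        ] [ 0.31473139 -0.05722781  1.20442628] [[-2.18923011e-02 -9.99759899e-01 -9.33941206e-04]
 [-9.80607542e-01  2.16548696e-02 -1.94781714e-01]
 [ 1.94755171e-01 -3.34839014e-03 -9.80846171e-01]]
side [[451.83090752   0.         253.04560236]
 [  0.         451.83090752 186.35568125]
 [  0.           0.           1.        ]] [-0.03848674  0.          0.          0.          0.        ] [0.23371615 0.86364344 0.77273422] [[-0.95462386 -0.29763325  0.01037967]
 [-0.17516546  0.53295349 -0.82781498]
 [ 0.24085338 -0.79207009 -0.56090518]]
```

View pics/a_top.png

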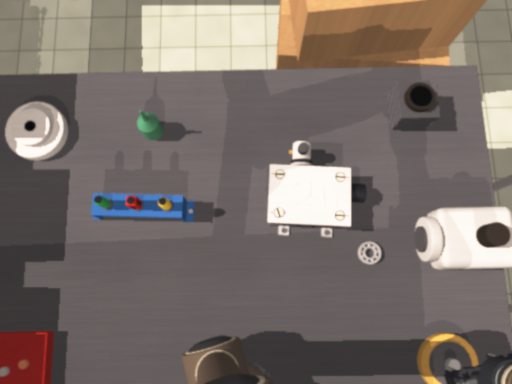

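View pics/a_side.png

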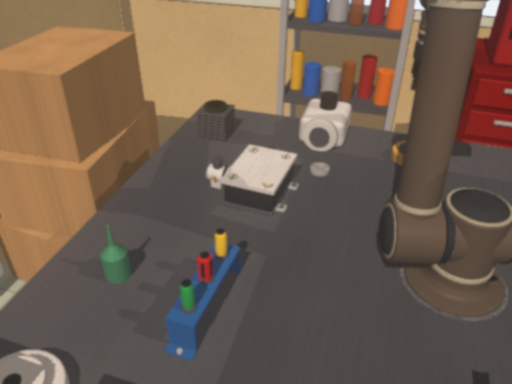

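The top view (up is +x, left is +y) shows the blue rack at about (139,206) with the red driver in its middle hole at (133,202). The box cover is at about (310,196), and the open stud is its lower-left one, at about (278,212). The side view agrees: green, red, yellow in the rack, carburettor on the far side of the box.

```bash
cat > h.py <<'E'
import cv2,numpy as np
from rig import arm
def ray(c,uv,z):
    R=cv2.Rodrigues(c["rvec"])[0];o=-R.T@np.ravel(c["tvec"])
    n=cv2.undistortPoints(np.float64(uv).reshape(-1,1,2),c["camera_matrix"],c["dist_coeffs"]).reshape(-1,2)
    d=np.c_[n,np.ones(len(n))]@R
    return o+d*((z-o[2])/d[:,2])[:,None]
def blobs(m,amin=20):
    return sorted([k for k in cv2.findContours(m.astype(np.uint8),cv2.RETR_EXTERNAL,cv2.CHAIN_APPROX_NONE)[0] if cv2.contourArea(k)>=amin],key=cv2.contourArea,reverse=True)
def tool(s,dw):  # world shift -> tool-axes units
    from scipy.spatial.transform import Rotation as Ro
    return np.round(Ro.from_euler('xyz',s["tcp_rot"]).inv().apply(dw)/0.5,4)
E
python3 - <<'E'
from h import *
z=np.load("top.npz");p=z["p"];d=z["d"];c=arm.get_calibration("top")
h=cv2.cvtColor(p,cv2.COLOR_BGR2HSV);H,S,V=cv2.split(h)
roi=np.zeros(H.shape,bool);roi[180:235,80:200]=1
for n,m,zz in(("red",((H<8)|(H>172))&(S>150)&(V>60)&roi,.144),("blue",(H>100)&(H<125)&(S>120)&(V>110)&roi,.078)):
    for k in blobs(m,15)[:2]:
        r=cv2.minAreaRect(k);b=cv2.boxPoints(r);print(n,r,cv2.contourArea(k));print(ray(c,b,zz).round(3))
m=(S<60)&(V>150);m[:,:255]=0;m[:,365:]=0;m[:155]=0;m[228:]=0
k=blobs(m,500)[0];r=cv2.minAreaRect(k);b=cv2.boxPoints(r);w=ray(c,b,.088);print("cover",r);print(w.round(3),w.mean(0),[np.linalg.norm(w[i]-w[i-1]).round(3) for i in range(4)])
print(ray(c,[[278,212]],.093), d[196,310])
cv2.imwrite("pics/b.png",np.hstack([cv2.resize(p[150:230,260:360],None,fx=4,fy=4,interpolation=2),cv2.resize(p[180:230,90:190],None,fx=4,fy=4,interpolation=2).copy() if 0 else cv2.resize(p[170:250,90:190],None,fx=4,fy=4,interpolation=2)]))
E
```

```text
red ((133.0, 202.0), (14.0, 12.0), 0.0) 75.5
[[0.504 0.254 0.144]
 [0.534 0.255 0.144]
 [0.533 0.22  0.144]
 [0.503 0.219 0.144]]
blue ((137.0, 206.0), (24.0, 92.0), 90.0) 1457.0
[[0.555 0.368 0.078]
 [0.55  0.123 0.078]
 [0.485 0.123 0.078]
 [0.491 0.365 0.078]]
blue ((189.58621215820312, 210.53448486328125), (6.283256530761719, 19.31954574584961), 3.3664605617523193) 71.5
[[0.48  0.115 0.078]
 [0.532 0.112 0.078]
 [0.53  0.096 0.078]
 [0.479 0.098 0.078]]
cover ((309.84814453125, 193.40695190429688), (85.07846069335938, 62.29097366333008), 2.683774948120117)
[[ 0.467 -0.095  0.088]
 [ 0.635 -0.107  0.088]
 [ 0.619 -0.334  0.088]
 [ 0.452 -0.315  0.088]] [ 0.54328635 -0.21304268  0.088     ] [np.float64(0.221), np.float64(0.168), np.float64(0.227), np.float64(0.168)]
[[ 0.49349874 -0.12704093  0.093     ]] 1.1403329
```

View pics/b.png

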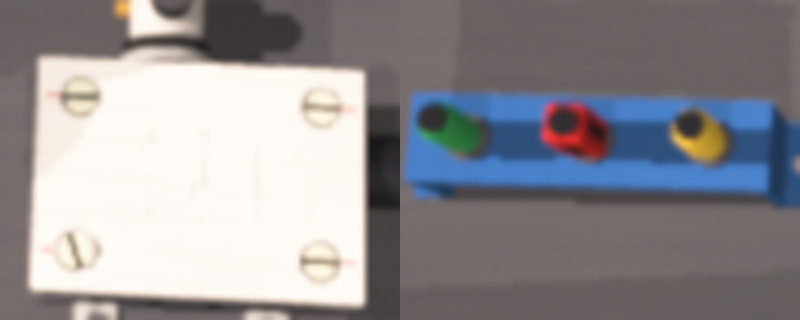

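The crop shows the open stud at about pixel (279.2,212.2), with its slot near the image vertical. The red handle's top is at about (130.8,200.5).

Run:
```python
from h import *
c=arm.get_calibration("top");s=arm.state()
a=ray(c,[[279.2,212.2]],.093)[0];b=ray(c,[[130.8,200.5]],.144)[0];print(a,b)
w=arm.get_calibration("wrist");R=cv2.Rodrigues(w["rvec"])[0];o=-R.T@np.ravel(w["tvec"])
print("cam off tool",tool(s,o-s["position"])*.5,"axis",tool(s,R[2])*.5,"imgx",tool(s,R[0])*.5,w["camera_matrix"][0])
print("to stud",tool(s,a+[0,0,.18]-s["position"]));print("to drv",tool(s,b+[0,0,.12]-s["position"]))
```

```text
[ 0.49290285 -0.13014677  0.093     ] [0.52247288 0.24296074 0.144     ]
cam off tool [ 0.0822   0.0002  -0.16915] axis [-3.162e-01  4.000e-04  9.487e-01] imgx [ 5.0e-04  1.0e+00 -2.5e-04] [329.11485961   0.         252.04692743]
to stud [ 0.8858 -0.5446 -0.1352]
to drv [ 1.1347 -1.2506 -0.1162]
```

Request:
move_arm(
  series=[
    [[0.886, -0.545, -0.135, 0.25], [0.886, -0.545, -0.135, 0.25], [0.886, -0.545, -0.135, 0.25], [0.886, -0.545, -0.135, 0.25], [0.886, -0.545, -0.135, 0.25], [0.886, -0.545, -0.135, 0.25], [0.886, -0.545, -0.135, 0.25], [0.886, -0.545, -0.135, 0.25], [0.886, -0.545, -0.135, 0.25], [0.886, -0.545, -0.135, 0.25], [0.886, -0.545, -0.135, 0.25], [0.886, -0.545, -0.135, 0.25]],
  ],
)

```text
time: 1.6
position: [0.4922, -0.1311, 0.2731]
tcp_rot: [3.141, 0.0, -0.004]
contact_force: [-0.5, 0.9, 0.4]
width: 0.0851
grasp_force: 0.0
```

Run:
```python
from h import *
import pickle
s=arm.state();c=arm.get_calibration("wrist");p,d=arm.snapshot("wrist")
pickle.dump((s,c,p,d),open("w1.pkl","wb"));cv2.imwrite("pics/w1.png",p);print(s["joint_pos"])
print(cv2.projectPoints(np.float64([[.4929,-.1301,.093]]),c["rvec"],c["tvec"],c["camera_matrix"],c["dist_coeffs"])[0])
```

```text
[-2.60179993e-01  1.06731086e-01  8.65329381e-02  1.55085241e+00
 -2.04166399e-04  2.88507901e+00]
[[[251.06801946 158.981346  ]]]
```

View pics/w1.png

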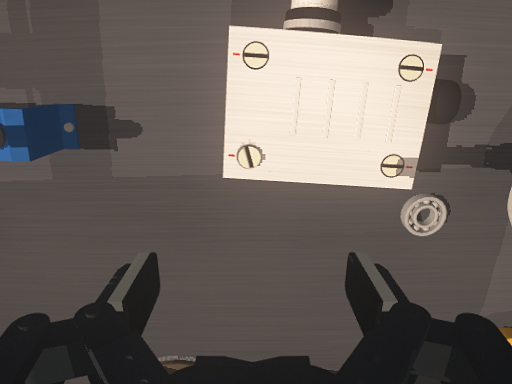

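The wrist view shows the cover with fastened studs at about (256,55), (411,68) and (392,166). The proud stud is at about (249,156), its slot tilted anticlockwise from the box's x.

Run:
```python
from h import *
import pickle
s,c,p,d=pickle.load(open("w1.pkl","rb"))
h=cv2.cvtColor(p,cv2.COLOR_BGR2HSV);H,S,V=cv2.split(h)
m=(V>150);m[:20]=0;m[192:]=0
k=cv2.convexHull(blobs(m,2000)[0]);q=cv2.approxPolyDP(k,8,True).reshape(-1,2);print("cover",q.tolist());print(ray(c,q,.088).round(4))
red=((H<8)|(H>172))&(S>110);red[:30]=0;red[190:]=0;red[:,:222]=0;red[:,442:]=0
for k in blobs(red,2): 
    x=k.reshape(-1,2).mean(0);print("dash",x,ray(c,x,.088).round(4))
g=p[135:180,225:275];cv2.imwrite("pics/w1c.png",cv2.resize(g,None,fx=12,fy=12,interpolation=cv2.INTER_CUBIC))
for x,y,z in((249,156,.093),(256,55,.088),(411,68,.088),(392,166,.088)):
    dk=np.zeros(V.shape,np.uint8);dk[y-12:y+13,x-12:x+13]=(V<95)[y-12:y+13,x-12:x+13]
    k=[b for b in blobs(dk,8)]
    for b in k[:2]:
        l=cv2.fitLine(b,2,0,.01,.01).ravel();e=ray(c,[l[2:]-8*l[:2],l[2:]+8*l[:2]],z);v=e[1]-e[0];print("slot",l,cv2.contourArea(b),e.mean(0).round(4),np.degrees(np.arctan2(v[1],v[0])))
    print(ray(c,[[x,y]],z).round(4),d[y,x])
```

```text
cover [[229, 25], [325, 20], [441, 44], [411, 189], [223, 177]]
[[ 0.6273 -0.1089  0.088 ]
 [ 0.632  -0.2034  0.088 ]
 [ 0.6119 -0.3239  0.088 ]
 [ 0.4563 -0.3139  0.088 ]
 [ 0.4712 -0.0985  0.088 ]]
dash [428.76923077  69.53846154] [[ 0.5867 -0.3145  0.088 ]]
dash [235.76923077  53.53846154] [[ 0.6006 -0.1151  0.088 ]]
dash [231.         154.91666667] [[ 0.4964 -0.1081  0.088 ]]
dash [408.5 166.8] [[ 0.4827 -0.3071  0.088 ]]
slot [  0.24925983   0.96843666 248.60464    156.23256   ] 29.5 [ 0.4959 -0.1275  0.093 ] -166.2007693446874
[[ 0.4962 -0.1279  0.093 ]] 0.36212268
slot [9.9722743e-01 7.4414134e-02 2.5552174e+02 5.5086956e+01] 41.0 [ 0.5991 -0.135   0.088 ] -94.18441029149533
[[ 0.5991 -0.1355  0.088 ]] 0.32632285
slot [9.9943924e-01 3.3485018e-02 4.1287720e+02 6.7385963e+01] 47.5 [ 0.5885 -0.2973  0.088 ] -90.70643699226262
[[ 0.5879 -0.2954  0.088 ]] 0.3287912
slot [9.9956244e-01 2.9578622e-02 3.9200000e+02 1.6584782e+02] 32.0 [ 0.4837 -0.288   0.088 ] -91.6632248483475
[[ 0.4836 -0.288   0.088 ]] 0.3626712
```

View pics/w1c.png

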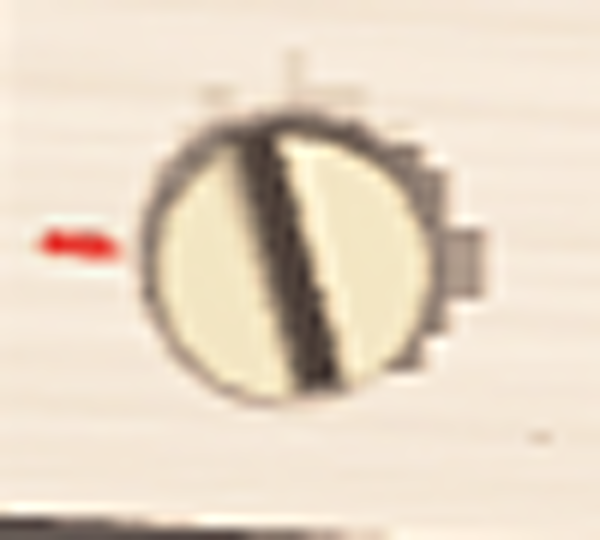

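Request:
move_arm(
  series=[
    [[0.06, -0.748, 0, -1], [0.06, -0.748, 0, -1], [0.06, -0.748, 0, -1], [0.06, -0.748, 0, -1], [0.06, -0.748, 0, -1], [0.06, -0.748, 0, -1], [0.06, -0.748, 0, -1]],
  ],
)

```text
time: 2.52
position: [0.5236, 0.2466, 0.2721]
tcp_rot: [-3.141, 0.001, 1.05]
contact_force: [-0.2, -1.6, -0.7]
width: 0.0854
grasp_force: 0.0
```

Request:
move_arm(
  series=[
    [[0, 0, 0, -1], [0, 0, 0, -1], [0, 0, 0, -1], [0, 0, 0, -1], [0, 0, 0, -1], [0, 0, 0, -1]],
  ],
)

```text
time: 3.28
position: [0.5239, 0.2419, 0.2736]
tcp_rot: [3.141, 0.0, 2.094]
contact_force: [0.0, 0.2, 0.6]
width: 0.0856
grasp_force: 0.0
```

Request:
move_arm(
  series=[
    [[0, 0, 0, -1], [0, 0, 0, -1], [0, 0, 0, -1], [0, 0, 0, -1], [0, 0, 0, -1], [0, 0, 0, -1], [0, 0, 0, -1]],
  ],
)

```text
time: 4.15
position: [0.5239, 0.2422, 0.2735]
tcp_rot: [-3.142, 0.0, 3.136]
contact_force: [-0.2, -0.7, 0.2]
width: 0.0853
grasp_force: 0.0
```

Run:
```python
from h import *
import pickle
s=arm.state();c=arm.get_calibration("wrist");p,d=arm.snapshot("wrist")
pickle.dump((s,c,p,d),open("w2.pkl","wb"));print(s["joint_pos"],s["position"],s["tcp_rot"],s["time"])
uv=cv2.projectPoints(np.float64([[.5225,.243,.144]]),c["rvec"],c["tvec"],c["camera_matrix"],c["dist_coeffs"])[0].ravel();print(uv)
cv2.imwrite("pics/w2.png",p)
```

```text
[ 4.33129076e-01  2.40060689e-01  2.47759351e-01  1.57819760e+00
 -2.21853953e-04  4.38703662e-01] [0.52389667 0.24217852 0.27354561] [-3.14151813e+00  3.63465170e-04  3.13601805e+00] 4.15
[252.91113447 168.45057739]
```

View pics/w2.png

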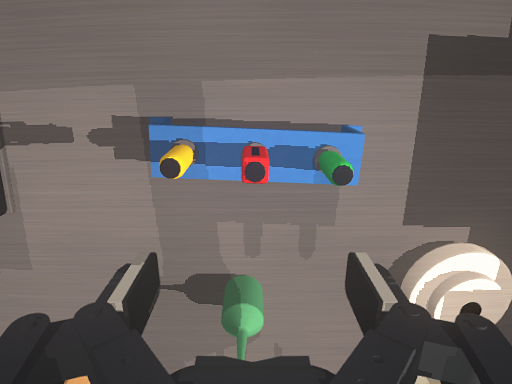

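The wrist view (up is -x) shows the yellow, red and green drivers in the rack, with the red handle's black cap at about (255,172). The handle looks nearly square to the image. There is a dark mark on its -x face.

Run:
```python
from h import *
import pickle
s,c,p,d=pickle.load(open("w2.pkl","rb"))
H,S,V=cv2.split(cv2.cvtColor(p,cv2.COLOR_BGR2HSV))
red=((H<10)|(H>170))&(S>140)&(V>60);red[:120]=0;red[200:]=0
k=blobs(red,50)[0];print(cv2.boundingRect(k))
bl=(H>98)&(H<126)&(S>110)&(V>120);bl[:100]=0;bl[200:]=0
q=cv2.approxPolyDP(cv2.convexHull(np.vstack(blobs(bl,100))),4,True).reshape(-1,2);print(q.tolist(),ray(c,q,.078).round(4).tolist())
dk=(V<60);m=np.zeros_like(dk);m[140:195,235:275]=dk[140:195,235:275]
for b in blobs(m,15):
    print("dark",cv2.minEnclosingCircle(b),cv2.contourArea(b),ray(c,[cv2.minEnclosingCircle(b)[0]],.144))
print([round(float(d[y,255]),4) for y in range(140,190,3)])
cv2.imwrite("pics/w2c.png",cv2.resize(p[135:195,225:290],None,fx=9,fy=9,interpolation=2))
```

```text
(242, 146, 28, 38)
[[364, 134], [357, 184], [151, 175], [150, 124], [361, 126]] [[0.5008, 0.3671, 0.078], [0.5593, 0.3647, 0.078], [0.5472, 0.125, 0.078], [0.4886, 0.1297, 0.078], [0.4919, 0.3629, 0.078]]
[0.3645, 0.3591, 0.3551, 0.3403, 0.325, 0.314, 0.3052, 0.3054, 0.3024, 0.3035, 0.3037, 0.3045, 0.3056, 0.308, 0.3135, 0.4633, 0.4655]
```

View pics/w2c.png

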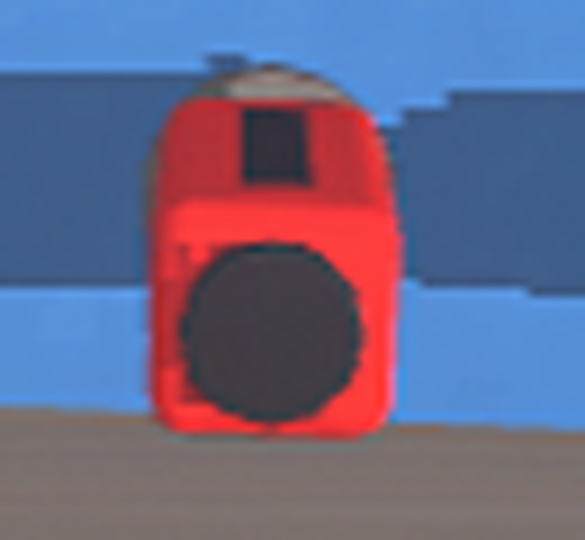

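The crop shows the black cap at full-image pixel (254.7,171.4), and the handle faces are square to the image within about 1°.

Run:
```python
from h import *
import pickle
s,c,p,d=pickle.load(open("w2.pkl","rb"))
for z in(.144,.148):
    w=ray(c,[[254.7,171.4]],z)[0];print(w,tool(s,[w[0]-s["position"][0],w[1]-s["position"][1],.097-s["position"][2]]))
w=ray(c,[[225+275/9-.5,135+203/9-.5],[225+270/9-.5,135+434/9-.5],[225+150/9-.5,135+330/9],[225+398/9,135+330/9]],.144);print(w)
```

```text
[0.52537268 0.24466929 0.144     ] [-0.0028  0.005   0.3531]
[0.52427032 0.24464196 0.148     ] [-0.0006  0.005   0.3531]
[[0.51159477 0.24503461 0.144     ]
 [0.53652208 0.24445066 0.144     ]
 [0.52556709 0.23194346 0.144     ]
 [0.52569877 0.25832532 0.144     ]]
```

Request:
move_arm(
  series=[
    [[-0.001, 0.005, 0.1, 0], [-0.001, 0.005, 0.2, 0], [-0.001, 0.005, 0.3, 0], [-0.001, 0.005, 0.353, 0], [-0.001, 0.005, 0.353, 0], [-0.001, 0.005, 0.353, 0]],
  ],
  claw=-0.2,
)

```text
time: 4.95
position: [0.525, 0.2462, 0.0982]
tcp_rot: [3.141, 0.002, 3.138]
contact_force: [0.7, -0.0, 0.4]
width: 0.0516
grasp_force: 0.0
```

Request:
move_arm(
  series=[
    [[0, 0, 0, 0], [0, 0, 0, 0], [0, 0, 0, 0], [0, 0, 0, 0], [0, 0, 0, 0], [0, 0, 0, 0]],
  ],
  claw=1,
  grip_force=60,
)

```text
time: 5.7
position: [0.5253, 0.2464, 0.0985]
tcp_rot: [3.141, 0.003, 3.139]
contact_force: [0.2, -1.7, 6.3]
width: 0.0246
grasp_force: 58.7
```

Request:
move_arm(
  series=[
    [[0, 0, -0.05, 0], [0, 0, -0.15, 0], [0, 0, -0.25, 0], [0, 0, -0.3, 0], [0, 0, -0.3, 0], [0, 0, -0.3, 0]],
  ],
)

```text
time: 6.45
position: [0.5239, 0.2461, 0.2452]
tcp_rot: [-3.141, -0.002, 3.14]
contact_force: [-0.2, -0.5, -1.7]
width: 0.0251
grasp_force: 59.1
```

Run:
```python
from h import *
import pickle
s=arm.state();c=arm.get_calibration("wrist");p,d=arm.snapshot("wrist")
pickle.dump((s,c,p,d),open("w3.pkl","wb"));print(s["position"],s["tcp_rot"],s["time"],s["grasp_force"],s["contact_force"])
x,y,z=s["position"]
uv=cv2.projectPoints(np.float64([[x,y,z-.0795]]),c["rvec"],c["tvec"],c["camera_matrix"],c["dist_coeffs"])[0].ravel();print(uv)
q,_=arm.snapshot("side");cs=arm.get_calibration("side")
us=cv2.projectPoints(np.float64([[x,y,z-.0795]]),cs["rvec"],cs["tvec"],cs["camera_matrix"],cs["dist_coeffs"])[0].ravel();print(us)
crop=lambda p,uv,r,f:cv2.resize(p[max(0,int(uv[1])-r):int(uv[1])+r,max(0,int(uv[0])-r):int(uv[0])+r],(f,f),interpolation=2)
cv2.imwrite("pics/w3.png",np.hstack([crop(p,uv,50,400),crop(q,us,40,400)]))
```

```text
[0.52386565 0.24611079 0.24520945] [-3.14088901e+00 -1.70090412e-03  3.13964039e+00] 6.45 59.06882643699646 [-0.23726791 -0.5071963  -1.69353351]
[252.08940662 186.55527036]
[203.13141468 247.84844015]
```

View pics/w3.png

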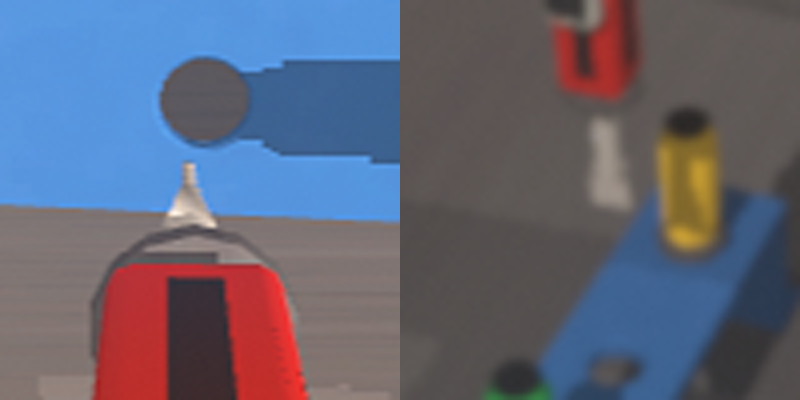

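The blade is edge-on to the wrist camera, so its width lies along tool x. The tip's near corner is at about (248.8,177.3), about 2.5 mm towards -y of where the grip pose would put it. The empty hole is at about (253,161).

Request:
move_arm(
  series=[
    [[0, 0, -0.07, 0], [0.057, -0.743, -0.07, -0.24], [0.057, -0.743, -0.07, -0.24], [0.057, -0.743, -0.07, -0.24], [0.057, -0.743, -0.07, -0.24], [0.057, -0.743, -0.07, -0.24], [0.057, -0.743, -0.07, -0.24], [0.057, -0.743, -0.07, -0.24], [0.057, -0.743, 0.04, -0.24], [0.057, -0.743, 0.08, -0.24], [0.057, -0.743, 0.08, -0.24], [0.057, -0.743, 0.08, -0.24]],
  ],
)

```text
time: 8.05
position: [0.4953, -0.1247, 0.2074]
tcp_rot: [-3.141, 0.001, -2.891]
contact_force: [-0.1, 0.4, -1.0]
width: 0.0249
grasp_force: 59.4
```

Run:
```python
from h import *
import pickle
s=arm.state();c=arm.get_calibration("wrist");p,d=arm.snapshot("wrist")
pickle.dump((s,c,p,d),open("w4.pkl","wb"));print(s["position"],s["tcp_rot"],s["time"],s["contact_force"],s["joint_pos"][5])
x,y,z=s["position"]
print(cv2.projectPoints(np.float64([[x,y,z-.0795],[.4953,-.1278,.093]]),c["rvec"],c["tvec"],c["camera_matrix"],c["dist_coeffs"])[0].reshape(-1,2))
cv2.imwrite("pics/w4.png",cv2.resize(p[135:225,200:320],None,fx=6,fy=6,interpolation=2))
```

```text
[ 0.49533918 -0.12474491  0.20740415] [-3.14139937e+00  6.20406686e-04 -2.89145940e+00] 8.05 [-0.06824115  0.42905574 -1.00141092] -0.496919460594293
[[252.31833803 186.37254615]
 [249.00680588 173.44785451]]
```

View pics/w4.png

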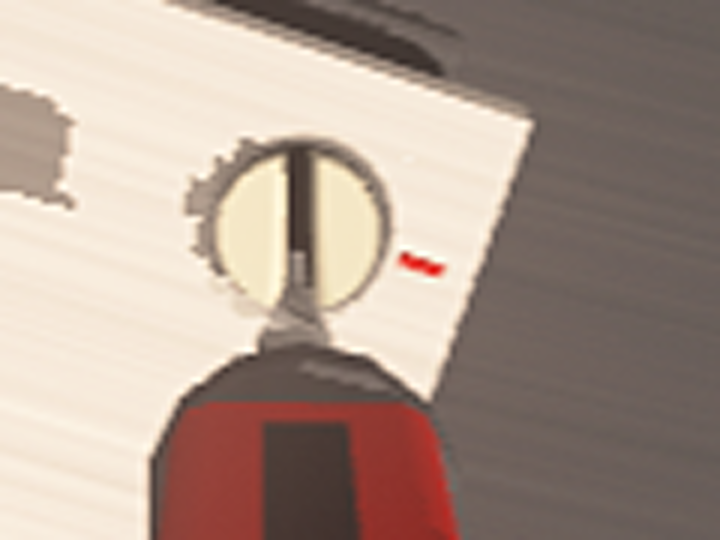

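The picture shows the slot straight up the image at crop x of about 300, head centre at full-image (250.2,173.6), and the blade tip's near corner at (249.6,177). The blade is in line with the slot.

Run:
```python
from h import *
import pickle
s,c,p,d=pickle.load(open("w4.pkl","rb"))
P=np.array(s["position"])
a=ray(c,[[250.2,173.6]],.093)[0];t=ray(c,[[249.6,176.9]],P[2]-.0795)[0]
sl=ray(c,[[200+299/6-.5,135+155/6],[200+301/6-.5,135+240/6]],.093)
f=lambda w:(tool(s,w-P)*500).round(2)
print(a,"stud",f(a),"tipcorner",f(t),"slot",f(sl[0]),f(sl[1]))
```

```text
[ 0.49517215 -0.12673158  0.093     ] stud [  0.7   -1.85 114.4 ] tipcorner [ 7.9  -2.15 79.5 ] slot [ 12.45  -2.6  114.4 ] [ -0.6   -2.35 114.4 ]
```

Request:
move_arm(
  series=[
    [[0.001, 0, 0.03, 0], [0.001, 0, 0.06, 0], [0.001, 0, 0.066, 0], [0.001, 0, 0.07, 0], [0.001, 0, 0.073, 0], [0.001, 0, 0.073, 0], [0.001, 0, 0.073, 0]],
  ],
)

```text
time: 8.98
position: [0.4947, -0.1254, 0.1704]
tcp_rot: [-3.141, 0.0, -2.892]
contact_force: [0.4, -0.3, -2.4]
width: 0.0246
grasp_force: 59.5
```

Run:
```python
from h import *
s=arm.state();print(np.round(s["position"],4),s["contact_force"],s["ft_torque"],s["tcp_rot"])
```

```text
[ 0.4947 -0.1254  0.1704] [ 0.37761212 -0.28019456 -2.36719124] [ 0.07330698 -0.00387439  0.01393583] [-3.14137032e+00  3.92870940e-04 -2.89225317e+00]
```

Request:
move_arm(
  series=[
    [[0, 0, 0.002, 0], [0, 0, 0.004, 0], [0, 0, 0.004, 0]],
  ],
)

```text
time: 9.35
position: [0.4946, -0.1254, 0.1683]
tcp_rot: [-3.142, 0.0, -2.892]
contact_force: [-0.1, -0.4, -0.6]
width: 0.025
grasp_force: 59.7
```

Request:
move_arm(
  series=[
    [[0, 0, 0.001, 0], [0, 0, 0.002, 0], [0, 0, 0.002, 0]],
  ],
)

```text
time: 9.72
position: [0.4947, -0.1253, 0.1675]
tcp_rot: [-3.141, 0.0, -2.892]
contact_force: [0.0, -0.2, 2.9]
width: 0.0247
grasp_force: 60.0
```

Request:
move_arm(
  series=[
    [[0, 0, 0.001, 0], [0, 0, 0.002, 0], [0, 0, 0.002, 0]],
  ],
)

```text
time: 10.1
position: [0.4948, -0.1254, 0.1667]
tcp_rot: [-3.141, 0.001, -2.892]
contact_force: [-2.1, 1.4, 4.7]
width: 0.0247
grasp_force: 60.3
```

Request:
move_arm(
  series=[
    [[0, 0, 0.002, 0], [0, 0, 0.002, 0]],
  ],
)

```text
time: 10.35
position: [0.495, -0.1254, 0.1664]
tcp_rot: [-3.141, 0.002, -2.892]
contact_force: [-1.2, 1.5, 8.9]
width: 0.0245
grasp_force: 60.8
```

Request:
move_arm(
  series=[
    [[0, 0, 0, 0.06], [0, 0, 0, 0.12], [0, 0, 0, 0.12]],
  ],
)

```text
time: 10.72
position: [0.4952, -0.1252, 0.1664]
tcp_rot: [-3.142, 0.002, -3.018]
contact_force: [-0.5, 2.0, 8.2]
width: 0.0247
grasp_force: 60.5
```

Request:
move_arm(
  series=[
    [[0, 0, 0, 0.05], [0, 0, 0, 0.05]],
  ],
)

```text
time: 10.98
position: [0.4952, -0.1252, 0.1663]
tcp_rot: [3.142, 0.002, -3.07]
contact_force: [-0.3, 1.0, 7.9]
width: 0.0247
grasp_force: 60.5
```

Request:
move_arm(
  series=[
    [[0, 0, 0, 0.05], [0, 0, 0, 0.05]],
  ],
)

```text
time: 11.22
position: [0.4951, -0.1253, 0.1658]
tcp_rot: [3.142, 0.002, -3.123]
contact_force: [-0.2, 1.0, 4.5]
width: 0.0248
grasp_force: 60.0
```

Request:
move_arm(
  series=[
    [[-0.001, 0, 0.002, 0], [-0.001, 0, 0.004, 0], [-0.001, 0, 0.004, 0]],
  ],
)

```text
time: 11.6
position: [0.4954, -0.1253, 0.1638]
tcp_rot: [3.142, 0.001, -3.122]
contact_force: [-0.3, 0.8, 5.8]
width: 0.0247
grasp_force: 60.4
```

Request:
move_arm(
  series=[
    [[0, 0, 0.003, 0], [0, 0, 0.006, 0], [0, 0, 0.0075, 0], [0, 0, 0.0075, 0]],
  ],
)

```text
time: 12.1
position: [0.4956, -0.1252, 0.1606]
tcp_rot: [-3.142, 0.002, -3.122]
contact_force: [-0.3, 0.7, 9.4]
width: 0.025
grasp_force: 60.7
```

Run:
```python
from h import *
for i in range(3):
    s=arm.state();print(np.round(s["position"],4),s["contact_force"],s["ft_torque"])
```

```text
[ 0.4956 -0.1252  0.1606] [-0.3082803   0.65957949  9.39346992] [ 0.40267189  0.31533252 -0.01087785]
[ 0.4956 -0.1252  0.1606] [-0.3082803   0.65957949  9.39346992] [ 0.40267189  0.31533252 -0.01087785]
[ 0.4956 -0.1252  0.1606] [-0.3082803   0.65957949  9.39346992] [ 0.40267189  0.31533252 -0.01087785]
```

Request:
move_arm(
  series=[
    [[-0.0005, 0, 0, 0.125], [-0.001, -0.0001, 0, 0.25], [-0.0015, -0.0003, 0, 0.375], [-0.0019, -0.0005, 0, 0.5], [-0.0019, -0.0005, 0, 0.5]],
  ],
)

```text
time: 12.72
position: [0.4966, -0.1259, 0.1605]
tcp_rot: [3.142, 0.002, 2.636]
contact_force: [-1.0, -0.1, 8.0]
width: 0.0249
grasp_force: 60.7
```

Run:
```python
from h import *
s=arm.state();print(np.round(s["position"],4),s["contact_force"],s["ft_torque"])
```

```text
[ 0.4966 -0.1259  0.1605] [-1.00806093 -0.05515855  7.98890486] [0.04651343 0.17850514 0.00653737]
```

Request:
move_arm(
  series=[
    [[-0.0005, 0, 0, 0.125], [-0.001, -0.0001, 0, 0.25], [-0.0015, -0.0003, 0, 0.375], [-0.0019, -0.0005, 0, 0.5], [-0.0019, -0.0005, 0, 0.5]],
  ],
)

```text
time: 13.35
position: [0.4972, -0.127, 0.1605]
tcp_rot: [3.141, 0.003, 2.112]
contact_force: [-1.4, -1.0, 9.2]
width: 0.0249
grasp_force: 61.0
```

Run:
```python
from h import *
s=arm.state();print(np.round(s["position"],4),s["contact_force"],s["ft_torque"],s["joint_pos"][5])
```

```text
[ 0.4972 -0.127   0.1605] [-1.40473377 -0.96790741  9.23901364] [-0.40919735  0.36388372 -0.02581985] 0.7802043475409047
```

Request:
move_arm(
  series=[
    [[-0.0005, 0, 0, 0.125], [-0.001, -0.0001, 0, 0.25], [-0.0012, -0.0002, 0, 0.3], [-0.0012, -0.0002, 0, 0.3]],
  ],
)

```text
time: 13.85
position: [0.4972, -0.1276, 0.1604]
tcp_rot: [3.141, 0.002, 1.799]
contact_force: [-2.4, -2.1, 9.0]
width: 0.0248
grasp_force: 61.1
```

Run:
```python
from h import *
s=arm.state();print(np.round(s["position"],4),s["contact_force"],s["ft_torque"],s["joint_pos"][5],s["tcp_rot"])
```

```text
[ 0.4972 -0.1276  0.1604] [-2.40528413 -2.05979466  9.01381345] [-0.44006962  0.4583312   0.03821099] 1.0927414974026641 [3.14087661e+00 2.39676632e-03 1.79866563e+00]
```

Request:
move_arm(
  series=[
    [[-0.0003, 0, 0, 0.05], [-0.0003, 0, 0, 0.08], [-0.0003, 0, 0, 0.08]],
  ],
)

```text
time: 14.22
position: [0.4971, -0.1278, 0.1604]
tcp_rot: [3.141, 0.002, 1.715]
contact_force: [-1.9, -2.5, 8.5]
width: 0.0247
grasp_force: 61.1
```

Run:
```python
from h import *
s=arm.state();print(np.round(s["position"],4),s["contact_force"],s["ft_torque"],s["joint_pos"][5],s["tcp_rot"])
```

```text
[ 0.4971 -0.1278  0.1604] [-1.90050993 -2.45861826  8.45423323] [-0.42832519  0.54190756 -0.01715769] 1.1761003810232986 [3.14088148e+00 2.32010900e-03 1.71500682e+00]
```

Request:
move_arm(
  series=[
    [[-0.0006, -0.0006, 0, 0.05], [-0.0006, -0.0006, 0, 0.05]],
  ],
)

```text
time: 14.48
position: [0.497, -0.1281, 0.1604]
tcp_rot: [3.14, 0.002, 1.662]
contact_force: [-1.3, -1.5, 8.9]
width: 0.0248
grasp_force: 61.0
```

```bash
cat > st.py <<'E'
from h import *
s=arm.state();print(np.round(s["position"],4),np.round(s["contact_force"],2),np.round(s["ft_torque"],3),np.round([s["joint_pos"][5],s["joint_torque"][5],s["tcp_rot"][2],s["width"]],4))
E
python3 st.py
```

```text
[ 0.497  -0.1281  0.1604] [-1.33 -1.48  8.85] [-0.341  0.398  0.016] [1.2279 0.1519 1.6625 0.0248]
```

Request:
move_arm(
  series=[
    [[0, 0, 0, 0.04], [0, 0, 0, 0.04]],
  ],
)

```text
time: 14.72
position: [0.497, -0.1281, 0.1604]
tcp_rot: [3.14, 0.002, 1.621]
contact_force: [-1.3, -2.0, 8.0]
width: 0.0246
grasp_force: 61.0
```

```bash
python3 st.py
```

```text
[ 0.497  -0.1281  0.1604] [-1.29 -1.95  7.96] [-0.435  0.457  0.059] [1.2697 0.1293 1.6207 0.0246]
```

Request:
move_arm(
  series=[
    [[0, 0, 0, 0.035], [0, 0, 0, 0.035]],
  ],
)

```text
time: 14.98
position: [0.497, -0.1282, 0.1604]
tcp_rot: [3.14, 0.002, 1.584]
contact_force: [-1.3, -1.5, 8.5]
width: 0.0248
grasp_force: 61.0
```

```bash
python3 st.py
```

```text
[ 0.497  -0.1282  0.1604] [-1.34 -1.45  8.5 ] [-0.35   0.44   0.047] [1.3063 0.117  1.584  0.0248]
```

Request:
move_arm(
  series=[
    [[0, 0, 0, 0.035], [0, 0, 0, 0.035]],
  ],
)

```text
time: 15.22
position: [0.497, -0.1282, 0.1604]
tcp_rot: [3.14, 0.002, 1.547]
contact_force: [-1.6, -0.4, 9.8]
width: 0.0246
grasp_force: 61.0
```

```bash
python3 st.py
```

```text
[ 0.497  -0.1282  0.1604] [-1.56 -0.37  9.8 ] [-0.453  0.504  0.062] [1.3429 0.1175 1.5474 0.0246]
```

Request:
move_arm(
  series=[
    [[0, 0, 0, 0.025], [0, 0, 0, 0.025]],
  ],
)

```text
time: 15.48
position: [0.4969, -0.1282, 0.1604]
tcp_rot: [3.14, 0.002, 1.521]
contact_force: [-1.1, -1.9, 8.0]
width: 0.0248
grasp_force: 61.0
```

```bash
python3 st.py
```

```text
[ 0.4969 -0.1282  0.1604] [-1.15 -1.93  8.01] [-0.525  0.512 -0.03 ] [1.369  0.0927 1.5214 0.0248]
```

Request:
move_arm(
  series=[
    [[0, 0, 0, 0.025], [0, 0, 0, 0.025]],
  ],
)

```text
time: 15.72
position: [0.4969, -0.1282, 0.1604]
tcp_rot: [3.14, 0.002, 1.495]
contact_force: [-1.3, -0.9, 9.3]
width: 0.0244
grasp_force: 61.0
```

```bash
python3 st.py
```

```text
[ 0.4969 -0.1282  0.1604] [-1.33 -0.86  9.34] [-0.471  0.465  0.033] [1.3952 0.0929 1.4951 0.0244]
```

Request:
move_arm(
  series=[
    [[0, 0, 0, 0.03], [0, 0, 0, 0.03], [0, 0, 0, 0.03]],
  ],
)

```text
time: 16.1
position: [0.4969, -0.1282, 0.1604]
tcp_rot: [3.14, 0.002, 1.464]
contact_force: [-1.7, -2.3, 8.8]
width: 0.0247
grasp_force: 61.0
```

```bash
python3 st.py
```

```text
[ 0.4969 -0.1282  0.1604] [-1.73 -2.26  8.78] [-0.553  0.54   0.015] [1.4264 0.029  1.4638 0.0247]
```

Request:
move_arm(
  series=[
    [[0, 0, 0, 0.03], [0, 0, 0, 0.03], [0, 0, 0, 0.03]],
  ],
)

```text
time: 16.48
position: [0.4969, -0.1283, 0.1604]
tcp_rot: [3.14, 0.002, 1.432]
contact_force: [-1.3, -1.8, 9.1]
width: 0.0248
grasp_force: 61.0
```

```bash
python3 st.py
```

```text
[ 0.4969 -0.1283  0.1604] [-1.33 -1.79  9.09] [-0.531  0.542  0.035] [1.4578 0.0293 1.4325 0.0248]
```

Request:
move_arm(
  series=[
    [[0, 0, 0, 0.03], [0, 0, 0, 0.03], [0, 0, 0, 0.03]],
  ],
)

```text
time: 16.85
position: [0.4969, -0.1283, 0.1604]
tcp_rot: [3.14, 0.002, 1.401]
contact_force: [-0.7, -1.8, 7.9]
width: 0.0249
grasp_force: 61.1
```

```bash
python3 st.py
python3 - <<'E'
from h import *
import pickle
s=arm.state();c=arm.get_calibration("wrist");p,d=arm.snapshot("wrist")
pickle.dump((s,c,p,d),open("w5.pkl","wb"));P=np.array(s["position"])
uv=cv2.projectPoints(np.float64([[.4952,-.127,.0852]]),c["rvec"],c["tvec"],c["camera_matrix"],c["dist_coeffs"])[0].ravel();print(uv)
u,v=uv.astype(int)
cv2.imwrite("pics/w5.png",cv2.resize(p[v-40:v+30,u-50:u+50],None,fx=8,fy=8,interpolation=2))
E
python3 st.py
```

```text
[ 0.4969 -0.1283  0.1604] [-0.73 -1.76  7.86] [-0.529  0.53   0.014] [1.4892 0.0294 1.4011 0.0249]
[248.24760974 188.08170115]
[ 0.4969 -0.1283  0.1604] [-1.21 -1.07  8.77] [-0.58   0.568 -0.005] [1.4892 0.0282 1.4011 0.0247]
```

View pics/w5.png

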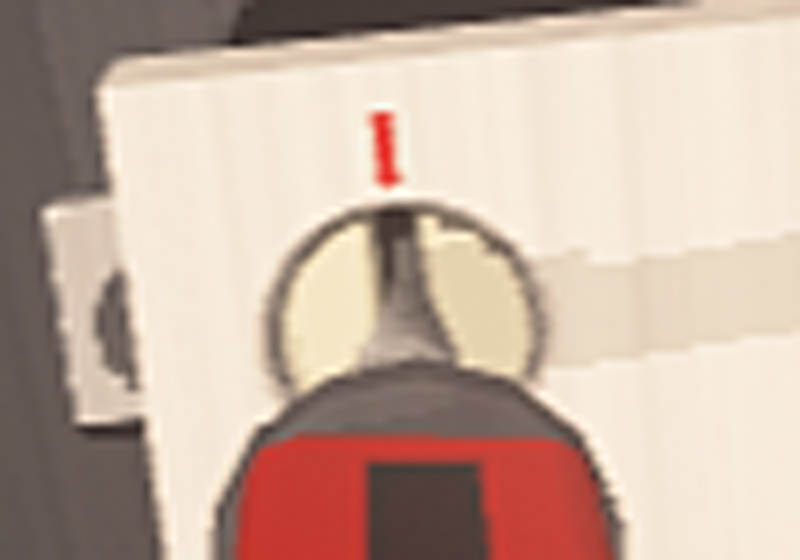

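The picture shows the head just below the cover, with its slot nearly in line with the red dash. The slot edges run from about (371,220) to (386,300) and from (413,212) to (425,275) in the crop. The blade is turned slightly further clockwise within the slot.

Run:
```python
from h import *
import pickle
s,c,p,d=pickle.load(open("w5.pkl","rb"))
f=lambda x,y:[198+x/8-.5,148+y/8-.5]
for n,a,b,z in(("L",(371,220),(386,300),.0852),("R",(413,212),(425,275),.0852),("dash",(380,115),(390,185),.088),("edge",(110,90),(160,540),.088)):
    e=ray(c,[f(*b),f(*a)],z);v=e[1]-e[0];print(n,e.round(4).tolist(),np.degrees(np.arctan2(v[1],v[0])))
print(np.degrees(s["tcp_rot"][2]))
```

```text
L [[0.4937, -0.1242, 0.0852], [0.4937, -0.116, 0.0852]] 90.08749489595742
R [[0.4979, -0.1223, 0.0852], [0.4978, -0.1158, 0.0852]] 90.53645331881765
dash [[0.4963, -0.1121, 0.088], [0.4965, -0.1052, 0.088]] 87.84807126309428
edge [[0.4674, -0.1442, 0.088], [0.472, -0.0985, 0.088]] 84.26565520275501
80.27525738526869
```

Request:
move_arm(
  series=[
    [[0, 0, 0, 0.025], [0, 0, 0, 0.05], [0, 0, 0, 0.05]],
  ],
)

```text
time: 17.27
position: [0.4968, -0.1283, 0.1604]
tcp_rot: [3.14, 0.002, 1.348]
contact_force: [-1.0, -1.2, 7.9]
width: 0.0248
grasp_force: 61.1
```

```bash
python3 st.py
```

```text
[ 0.4968 -0.1283  0.1604] [-0.99 -1.23  7.87] [-0.537  0.591  0.039] [1.5418 0.0951 1.3484 0.0248]
```

Request:
move_arm(
  series=[
    [[0, 0, 0, 0.025], [0, 0, 0, 0.05], [0, 0, 0, 0.05]],
  ],
)

```text
time: 17.65
position: [0.4969, -0.1283, 0.1604]
tcp_rot: [3.14, 0.002, 1.296]
contact_force: [-2.1, -1.7, 8.9]
width: 0.0248
grasp_force: 61.0
```

```bash
python3 st.py
python3 - <<'E'
from h import *
import pickle
s=arm.state();c=arm.get_calibration("wrist");p,d=arm.snapshot("wrist");pickle.dump((s,c,p,d),open("w6.pkl","wb"))
for n in("w5","w6"):
    s,c,p,d=pickle.load(open(n+".pkl","rb"))
    V=p.max(2).astype(int)
    S=cv2.cvtColor(p,cv2.COLOR_BGR2HSV)[...,1]
    print(n)
    for v in range(172,190,2): print(v,V[v,232:268].tolist())
    L=[];
E
```

```text
[ 0.4969 -0.1283  0.1604] [-2.14 -1.71  8.88] [-0.601  0.549  0.055] [1.5941 0.1201 1.2961 0.0248]
w5
172 [245, 245, 246, 247, 248, 248, 247, 246, 245, 246, 249, 251, 253, 253, 253, 255, 255, 255, 252, 251, 251, 250, 248, 247, 247, 248, 248, 247, 247, 248, 249, 248, 246, 244, 244, 245]
174 [245, 245, 246, 247, 249, 250, 250, 252, 241, 184, 145, 143, 124, 85, 65, 67, 67, 90, 118, 129, 133, 145, 167, 187, 226, 248, 252, 249, 247, 248, 249, 248, 247, 245, 244, 245]
176 [245, 245, 247, 250, 250, 219, 134, 113, 119, 196, 243, 219, 147, 84, 75, 76, 73, 92, 182, 244, 231, 166, 164, 148, 128, 139, 178, 220, 243, 251, 250, 249, 248, 245, 244, 245]
178 [246, 248, 241, 196, 140, 114, 192, 246, 248, 246, 248, 234, 159, 102, 75, 116, 133, 118, 181, 241, 248, 240, 228, 229, 231, 231, 193, 115, 115, 160, 221, 246, 249, 246, 245, 245]
180 [244, 215, 154, 125, 183, 245, 247, 245, 244, 244, 246, 237, 191, 130, 76, 116, 137, 120, 143, 205, 229, 229, 229, 229, 229, 230, 232, 235, 227, 175, 148, 192, 227, 233, 229, 229]
182 [221, 155, 148, 221, 248, 245, 244, 244, 244, 244, 245, 241, 211, 138, 77, 113, 1
[... 1606 characters left out ...]
1, 240, 240, 241, 243, 233, 180, 120, 73, 113, 134, 121, 134, 193, 226, 225, 224, 225, 225, 225, 224, 226, 228, 216, 164, 142, 185, 220, 227, 227]
184 [151, 130, 205, 246, 242, 240, 240, 240, 240, 241, 242, 236, 200, 133, 97, 122, 125, 115, 107, 169, 226, 227, 224, 224, 224, 224, 225, 225, 225, 227, 212, 159, 149, 187, 221, 227]
186 [136, 184, 237, 243, 240, 240, 240, 240, 241, 240, 241, 240, 215, 162, 148, 145, 136, 122, 108, 103, 178, 230, 226, 225, 224, 224, 225, 225, 224, 225, 228, 203, 144, 169, 207, 220]
188 [130, 183, 236, 242, 240, 240, 240, 240, 240, 241, 241, 241, 223, 175, 168, 159, 149, 138, 128, 119, 107, 179, 231, 226, 225, 225, 225, 224, 225, 225, 227, 212, 163, 149, 187, 221]
```

Request:
move_arm(
  series=[
    [[0, 0, 0, 0.025], [0, 0, 0, 0.05], [0, 0, 0, 0.05]],
  ],
)

```text
time: 18.08
position: [0.4969, -0.1284, 0.1604]
tcp_rot: [3.14, 0.002, 1.244]
contact_force: [-2.9, -1.3, 8.3]
width: 0.025
grasp_force: 60.9
```

```bash
python3 st.py
```

```text
[ 0.4969 -0.1284  0.1604] [-2.88 -1.29  8.3 ] [-0.617  0.523  0.107] [1.6464 0.157  1.2439 0.025 ]
```

Request:
move_arm(
  series=[
    [[0, 0, 0, 0.02], [0, 0, 0, 0.04], [0, 0, 0, 0.04]],
  ],
)

```text
time: 18.45
position: [0.4968, -0.1284, 0.1604]
tcp_rot: [3.14, 0.002, 1.202]
contact_force: [-2.2, -2.3, 8.2]
width: 0.0246
grasp_force: 60.8
```

```bash
python3 st.py
```

```text
[ 0.4968 -0.1284  0.1604] [-2.2  -2.32  8.17] [-0.66   0.545  0.102] [1.6882 0.1844 1.2021 0.0246]
```

Request:
move_arm(
  series=[
    [[0, 0, -0.001, 0], [0, 0, -0.002, 0], [0, 0, -0.0036, 0], [0, 0, -0.0036, 0]],
  ],
)

```text
time: 18.95
position: [0.4967, -0.1279, 0.1612]
tcp_rot: [3.141, 0.001, 1.202]
contact_force: [-0.6, -3.6, 3.4]
width: 0.0246
grasp_force: 59.8
```

```bash
python3 st.py
```

```text
[ 0.4967 -0.1279  0.1612] [-0.56 -3.6   3.44] [-1.233  0.133  0.108] [1.6884 0.1203 1.2021 0.0246]
```

Request:
move_arm(
  series=[
    [[0, 0, -0.001, 0], [0, 0, -0.002, 0], [0, 0, -0.002, 0]],
  ],
)

```text
time: 19.32
position: [0.4967, -0.1273, 0.1622]
tcp_rot: [-3.142, 0.0, 1.202]
contact_force: [-0.5, -3.9, 1.5]
width: 0.0249
grasp_force: 58.9
```

```bash
python3 st.py
```

```text
[ 0.4967 -0.1273  0.1622] [-0.5  -3.89  1.5 ] [-1.129  0.045  0.105] [1.6885 0.1006 1.2023 0.0249]
```

Request:
move_arm(
  series=[
    [[0, 0, 0.003, -0.02], [0, 0, 0.006, -0.04], [0, 0, 0.006, -0.04]],
  ],
)

```text
time: 19.7
position: [0.4969, -0.1273, 0.1605]
tcp_rot: [3.14, -0.0, 1.245]
contact_force: [-2.6, -2.0, 9.4]
width: 0.0244
grasp_force: 60.3
```

```bash
python3 st.py
```

```text
[ 0.4969 -0.1273  0.1605] [-2.62 -1.99  9.37] [-0.889  0.647  0.038] [ 1.6461 -0.0102  1.2447  0.0244]
```

Request:
move_arm(
  series=[
    [[0, 0, 0, 0.025], [0, 0, 0, 0.05], [0, 0, 0, 0.07], [0, 0, 0, 0.07]],
  ],
)

```text
time: 20.2
position: [0.4969, -0.1274, 0.1606]
tcp_rot: [3.14, -0.0, 1.171]
contact_force: [-2.5, -3.0, 9.3]
width: 0.0248
grasp_force: 60.1
```

```bash
python3 st.py
```

```text
[ 0.4969 -0.1274  0.1606] [-2.47 -2.98  9.27] [-1.007  0.756  0.212] [1.7196 0.1981 1.1712 0.0248]
```

Request:
move_arm(
  series=[
    [[0, 0, 0, -0.04], [0, 0, 0, -0.07], [0, 0, 0, -0.07]],
  ],
)

```text
time: 20.58
position: [0.4969, -0.1273, 0.1605]
tcp_rot: [3.14, -0.0, 1.245]
contact_force: [-2.1, -4.0, 9.7]
width: 0.0247
grasp_force: 60.2
```

```bash
python3 st.py
```

```text
[ 0.4969 -0.1273  0.1605] [-2.09 -4.    9.68] [-0.816  0.775  0.049] [ 1.6461 -0.0361  1.2447  0.0247]
```

Request:
move_arm(
  series=[
    [[0, 0, -0.001, 0], [0, 0, -0.002, 0], [0, 0, -0.0036, 0], [0, 0, -0.0036, 0]],
  ],
)

```text
time: 21.08
position: [0.4967, -0.1273, 0.1613]
tcp_rot: [3.141, -0.0, 1.244]
contact_force: [-1.7, -3.8, 6.4]
width: 0.0247
grasp_force: 59.5
```

```bash
python3 st.py
```

```text
[ 0.4967 -0.1273  0.1613] [-1.7  -3.81  6.36] [-0.992  0.34   0.041] [1.6465 0.0432 1.2442 0.0247]
```

Request:
move_arm(
  series=[
    [[0, 0, -0.001, 0], [0, 0, -0.002, 0], [0, 0, -0.002, 0]],
  ],
)

```text
time: 21.45
position: [0.4967, -0.1273, 0.162]
tcp_rot: [-3.142, -0.0, 1.244]
contact_force: [-0.9, -2.9, 4.4]
width: 0.0246
grasp_force: 59.2
```

```bash
python3 st.py
```

```text
[ 0.4967 -0.1273  0.162 ] [-0.87 -2.88  4.37] [-0.973  0.151  0.022] [1.6465 0.0445 1.2442 0.0246]
```

Request:
move_arm(
  series=[
    [[0, 0, -0.001, 0], [0, 0, -0.002, 0], [0, 0, -0.002, 0]],
  ],
)

```text
time: 21.82
position: [0.4967, -0.1273, 0.1629]
tcp_rot: [-3.141, 0.0, 1.244]
contact_force: [-0.5, -3.3, 2.7]
width: 0.0248
grasp_force: 59.0
```

```bash
python3 st.py
```

```text
[ 0.4967 -0.1273  0.1629] [-0.51 -3.27  2.69] [-1.004  0.059  0.007] [1.6466 0.0444 1.2441 0.0248]
```

Request:
move_arm(
  series=[
    [[0, 0, -0.001, 0], [0, 0, -0.002, 0], [0, 0, -0.002, 0]],
  ],
)

```text
time: 22.2
position: [0.4966, -0.127, 0.1635]
tcp_rot: [-3.141, -0.0, 1.244]
contact_force: [-0.3, -2.4, -2.7]
width: 0.0247
grasp_force: 58.8
```

```bash
python3 st.py
```

```text
[ 0.4966 -0.127   0.1635] [-0.27 -2.41 -2.68] [-0.782 -0.309  0.076] [1.6466 0.044  1.2443 0.0247]
```

Request:
move_arm(
  series=[
    [[0, 0, -0.001, 0], [0, 0, -0.002, 0], [0, 0, -0.002, 0]],
  ],
)

```text
time: 22.58
position: [0.4966, -0.1268, 0.1651]
tcp_rot: [-3.141, -0.001, 1.244]
contact_force: [-0.2, 0.1, -2.9]
width: 0.0247
grasp_force: 59.1
```

```bash
python3 st.py
```

```text
[ 0.4966 -0.1268  0.1651] [-0.2   0.12 -2.87] [-0.054 -0.24   0.012] [1.6466 0.0167 1.2444 0.0247]
```

Request:
move_arm(
  series=[
    [[0, 0, -0.01, 0], [0, 0, -0.03, 0], [0, 0, -0.07, 0], [0.02, 0, -0.12, 0], [0.02, 0, -0.12, 0], [0.02, 0, -0.12, 0]],
  ],
)

```text
time: 23.32
position: [0.4997, -0.1179, 0.2246]
tcp_rot: [-3.141, 0.0, 1.244]
contact_force: [-0.0, -0.3, -1.0]
width: 0.0248
grasp_force: 59.4
```

```bash
python3 st.py
python3 - <<'E'
from h import *
import pickle
s=arm.state();c=arm.get_calibration("wrist");p,d=arm.snapshot("wrist");pickle.dump((s,c,p,d),open("w7.pkl","wb"))
R=cv2.Rodrigues(c["rvec"])[0];o=-R.T@np.ravel(c["tvec"])
V=p.max(2).astype(int)
uv=cv2.projectPoints(np.float64([[.4955,-.127,.088]]),c["rvec"],c["tvec"],c["camera_matrix"],c["dist_coeffs"])[0].ravel();print(uv)
u,v=uv.round().astype(int)
for r in range(v-18,v+18,2): print(r,V[r,u-22:u+22].tolist())
# depth -> height
def hz(x,y):
    n=cv2.undistortPoints(np.float64([[[x,y]]]),c["camera_matrix"],c["dist_coeffs"]).ravel()
    return (o+R.T@(np.r_[n,1]*d[y,x]))[2]
for r in range(v-24,v+14,3): print(r,[int(round(hz(x,r)*1e4)) for x in range(u-30,u+31,4)])
E
```

```text
[ 0.4997 -0.1179  0.2246] [-0.01 -0.28 -1.03] [ 0.004  0.044 -0.015] [1.6657e+00 3.0000e-04 1.2443e+00 2.4800e-02]
[249.9459783  179.32177662]
161 [244, 245, 246, 246, 245, 244, 246, 247, 248, 248, 247, 245, 245, 247, 249, 246, 237, 238, 246, 247, 244, 246, 247, 246, 246, 247, 248, 247, 247, 249, 249, 247, 245, 245, 246, 247, 247, 248, 248, 248, 247, 244, 244, 245]
163 [245, 244, 245, 246, 246, 245, 245, 247, 247, 248, 247, 246, 245, 246, 248, 249, 243, 232, 242, 248, 245, 245, 247, 247, 246, 247, 248, 248, 247, 248, 249, 248, 246, 245, 245, 247, 247, 248, 248, 248, 247, 246, 244, 245]
165 [246, 244, 244, 246, 246, 246, 245, 246, 247, 248, 248, 247, 246, 245, 247, 248, 246, 242, 246, 252, 251, 250, 250, 251, 250, 249, 249, 249, 248, 248, 249, 249, 247, 245, 245, 246, 247, 247, 248, 248, 248, 247, 244, 244]
167 [247, 246, 244, 245, 246, 246, 245, 245, 246, 247, 248, 248, 247, 247, 250, 250, 236, 197, 134, 98, 91, 75, 94, 103, 91, 116, 154, 192, 233, 249, 251, 250, 248, 246, 244, 245, 247, 247, 248, 248, 247, 247, 246, 244]
169 [247, 246, 244, 244, 246, 246, 246, 245, 245, 246, 249, 25
[... 3464 characters left out ...]
895, 881, 899, 888]
170 [892, 885, 875, 898, 900, 874, 886, 830, 892, 877, 884, 887, 897, 877, 903, 882]
173 [77, 869, 889, 895, 899, 843, 879, 842, 886, 882, 877, 898, 887, 896, 892, 893]
176 [79, 895, 892, 877, 879, 882, 887, 840, 869, 871, 891, 889, 884, 891, 892, 884]
179 [94, 895, 882, 894, 880, 882, 882, 1512, 838, 889, 895, 838, 899, 893, 895, 887]
182 [69, 892, 877, 882, 879, 873, 883, 1583, 830, 899, 891, 885, 885, 883, 893, 881]
185 [57, 127, 885, 891, 889, 891, 888, 1636, 1616, 896, 875, 879, 886, 894, 896, 887]
188 [72, 110, 881, 912, 893, 853, 882, 1656, 1668, 893, 827, 896, 900, 898, 889, 887]
191 [76, 61, 902, 896, 893, 890, 1641, 1694, 1694, 844, 882, 897, 890, 888, 885, 879]
```

Depth readings put the head at 88.2 mm against 88.5 mm for the cover. That is flush, so the stud is in its notch. Next the driver goes back to the rack.

Request:
move_arm(
  series=[
    [[0, 0, -0.12, 0], [0, 0, -0.14, 0], [0.706, -0.185, -0.14, -1], [0.706, -0.185, -0.14, -1], [0.706, -0.185, -0.14, -1], [0.706, -0.185, -0.14, -1], [0.706, -0.185, -0.14, -1], [0.706, -0.185, -0.14, -1], [0.706, -0.185, -0.14, -1], [0.706, -0.185, -0.14, -1], [0.706, -0.185, -0.14, -1]],
  ],
)

```text
time: 24.75
position: [0.5256, 0.2449, 0.295]
tcp_rot: [-3.141, 0.0, 2.289]
contact_force: [-0.1, 0.3, -1.0]
width: 0.0247
grasp_force: 59.6
```

Request:
move_arm(
  series=[
    [[0, 0, 0, -0.4], [0, 0, 0, -0.81], [0, 0, 0, -0.81], [0, 0, 0, -0.81], [0, 0, 0, -0.81], [0, 0, 0, -0.81], [0, 0, 0, -0.81]],
  ],
)

```text
time: 25.62
position: [0.5257, 0.2454, 0.2953]
tcp_rot: [3.141, 0.0, 3.137]
contact_force: [0.7, -0.4, -1.4]
width: 0.0249
grasp_force: 59.7
```

```bash
python3 st.py
python3 - <<'E'
from h import *
import pickle
s=arm.state();c=arm.get_calibration("wrist");p,d=arm.snapshot("wrist");pickle.dump((s,c,p,d),open("w8.pkl","wb"))
s3,c3,p3,d3=pickle.load(open("w3.pkl","rb"))
for s,c,p in((s3,c3,p3),(s,c,p)):
    H,S,V=cv2.split(cv2.cvtColor(p,cv2.COLOR_BGR2HSV))
    bl=((H>95)&(H<128)&(S>100)&(V>60)).astype(np.uint8)
    uv=cv2.projectPoints(np.float64([[.5243,.2446,.078]]),c["rvec"],c["tvec"],c["camera_matrix"],c["dist_coeffs"])[0].ravel();print("pred",uv)
    k,hh=cv2.findContours(bl,cv2.RETR_CCOMP,cv2.CHAIN_APPROX_NONE)
    for q,h_ in zip(k,hh[0]):
        if cv2.contourArea(q)>40: 
            r=cv2.boundingRect(q);m=np.array([r[0]+r[2]/2-.5,r[1]+r[3]/2-.5]);print("hole" if h_[3]>=0 else "outer",r,cv2.contourArea(q),ray(c,[m],.078)[0].round(4))
E
```

```text
[0.5257 0.2454 0.2953] [ 0.67 -0.38 -1.43] [-0.019 -0.026  0.009] [ 0.4418 -0.      3.1366  0.0249]
pred [250.70048808 161.19571754]
outer (137, 119, 233, 75) 10282.0 [0.5187 0.247  0.078 ]
hole (241, 150, 24, 22) 380.0 [0.5236 0.2465 0.078 ]
pred [251.30855311 149.50991422]
outer (151, 114, 206, 65) 8135.5 [0.5201 0.2472 0.078 ]
hole (243, 139, 21, 21) 312.0 [0.5237 0.2466 0.078 ]
```

Request:
move_arm(
  series=[
    [[0.002, 0.003, 0.05, 0], [0.002, 0.003, 0.15, 0], [0.002, 0.003, 0.22, 0], [0.002, 0.003, 0.3, 0], [0.002, 0.003, 0.36, 0], [0.002, 0.003, 0.38, 0], [0.002, 0.003, 0.386, 0], [0.002, 0.003, 0.386, 0]],
  ],
)

```text
time: 26.68
position: [0.5252, 0.248, 0.1033]
tcp_rot: [3.141, 0.002, 3.139]
contact_force: [-0.5, -0.1, -1.3]
width: 0.0249
grasp_force: 59.6
```

Request:
move_arm(
  series=[
    [[0, 0, 0.003, 0], [0, 0, 0.006, 0], [0, 0, 0.006, 0]],
  ],
)

```text
time: 27.05
position: [0.5246, 0.2477, 0.0992]
tcp_rot: [3.141, 0.0, 3.14]
contact_force: [-0.6, 0.7, -1.7]
width: 0.0252
grasp_force: 59.6
```

Request:
move_arm(
  series=[
    [[0, 0, 0.002, 0], [0, 0, 0.002, 0]],
  ],
)

```text
time: 27.3
position: [0.5247, 0.2477, 0.0986]
tcp_rot: [3.141, 0.001, 3.14]
contact_force: [-0.6, -0.7, 2.5]
width: 0.0245
grasp_force: 60.1
```

Request:
move_arm(
  series=[
    [[0, 0, 0.001, 0], [0, 0, 0.002, 0], [0, 0, 0.002, 0]],
  ],
)

```text
time: 27.68
position: [0.5249, 0.2477, 0.0985]
tcp_rot: [3.141, 0.002, 3.14]
contact_force: [-2.4, -2.0, 8.6]
width: 0.025
grasp_force: 61.1
```

Request:
move_arm(
  series=[
    [[0, 0, -0.002, 0], [0, 0, -0.002, 0], [0, 0, -0.002, 0], [0, 0, -0.002, 0], [0, 0, -0.002, 0]],
  ],
  claw=-0.2,
)

```text
time: 28.3
position: [0.5245, 0.2477, 0.0979]
tcp_rot: [-3.141, -0.0, 3.14]
contact_force: [-0.4, -0.6, 0.2]
width: 0.0513
grasp_force: 0.0
```

Request:
move_arm(
  series=[
    [[0, 0, -0.03, 0], [0, 0, -0.1, 0], [0, 0, -0.2, 0], [0, 0, -0.35, 0], [0, 0, -0.35, 0], [0, 0, -0.35, 0]],
  ],
)

```text
time: 29.05
position: [0.5251, 0.248, 0.2745]
tcp_rot: [3.14, 0.003, 3.14]
contact_force: [-0.4, -0.9, -0.0]
width: 0.0512
grasp_force: 0.0
```

```bash
python3 st.py
python3 - <<'E'
from h import *
import pickle
s=arm.state();c=arm.get_calibration("wrist");p,d=arm.snapshot("wrist");pickle.dump((s,c,p,d),open("w9.pkl","wb"))
H,S,V=cv2.split(cv2.cvtColor(p,cv2.COLOR_BGR2HSV))
red=((H<10)|(H>170))&(S>140)&(V>60);red[:90]=0;red[230:]=0
k=blobs(red,50)[0];r=cv2.boundingRect(k);print("red",r,cv2.minAreaRect(k))
m=(V<75)
h=np.zeros_like(m);h[r[1]:r[1]+r[3],r[0]:r[0]+r[2]]=m[r[1]:r[1]+r[3],r[0]:r[0]+r[2]]
R=cv2.Rodrigues(c["rvec"])[0];o=-R.T@np.ravel(c["tvec"])
for b in blobs(h,20):
    (x,y),rad=cv2.minEnclosingCircle(b);n=cv2.undistortPoints(np.float64([[[x,y]]]),c["camera_matrix"],c["dist_coeffs"]).ravel()
    dd=d[int(round(y)),int(round(x))];print("cap",x,y,rad,"depth pt",(o+R.T@(np.r_[n,1]*dd)).round(4),ray(c,[[x,y]],.148)[0].round(4))
E
```

```text
[0.5251 0.248  0.2745] [-0.37 -0.87 -0.02] [0.001 0.004 0.048] [ 0.4431 -0.      3.1396  0.0512]
red (237, 145, 28, 37) ((250.5, 163.0), (36.0, 27.0), 90.0)
cap 250.0 169.5 9.861641883850098 depth pt [0.5239 0.2462 0.1491] [0.5242 0.2462 0.148 ]
cap 250.0 149.5 4.609872341156006 depth pt [0.5111 0.2461 0.12  ] [0.5053 0.2463 0.148 ]
```

Run:
```python
from h import *
import pickle
s,c,p,d=pickle.load(open("w7.pkl","rb"));R=cv2.Rodrigues(c["rvec"])[0];o=-R.T@np.ravel(c["tvec"])
yy,xx=np.mgrid[145:195,205:300];n=cv2.undistortPoints(np.stack([xx,yy],-1).reshape(-1,1,2).astype(float),c["camera_matrix"],c["dist_coeffs"]).reshape(-1,2)
W=o+(np.c_[n,np.ones(len(n))]*d[yy,xx].reshape(-1,1))@R
V=p.max(2)[yy,xx].ravel();X,Y=xx.ravel(),yy.ravel()
r=np.hypot(X-248.5,(Y-180)/1.0);h=(V>240)&(r<10);k=(V>240)&(r>17)&(r<30)&(Y<190)
for m in(h,k):
    z=W[m,2];z=z[(z>.07)&(z<.1)];print(len(z),np.median(z),z.mean())
```

```text
167 0.08873265697078103 0.08875406857425358
1086 0.08892100815594375 0.0889339264962512
```

The head is flush with the cover to within 0.2 mm, and the driver is home in the rack, so I'm handing in the job.

```bash
python3 -c "
from rig import arm
print(arm.job_done())"
```

```text
the job is handed in; nothing more can be done
None
```

I turned the stud to its stop; its head came up within about 0.2 mm of flush, the driver is back upright in its hole, and I handed the job in at about 29 s, but twist on the stud briefly reached about 0.2 N m at the stop, so the blade force may have passed 32 N.

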